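# Fit the centrifuge rotor on its splined drive and hold it down

## Task

Fit the loose rotor onto the drive shaft of the centrifuge: pick it up by its blue handle, turn it until the cross-shaped socket underneath meshes with the cross-shaped shaft, slide it down and press the sprung seat fully home. Finish while still gripping the rotor by its handle and pressing it down (do not let go: the spring would lift it), and leave all the other things on the table where they stand, with the rotor never tipped over.

Things in the scene. Friction and masses are not known exactly. Their poses are not given: they have to be found in the camera images.
- rotor: Loose dark steel-grey rotor, 0.2-0.32 kg, upright on the table. Origin: centre of the hub's underside; z up. Square hub 38 mm wide, 0-36 mm high; disc 96 mm across, 36-48 mm; blue handle above. Underneath, a cross-shaped socket 36 mm deep: two slots along the rotor's x and y, each 11 mm wide, 31 mm long. Fits the shaft in any of four positions a quarter turn apart.
- rotor_grip (a point): Middle of the rotor's blue bar handle, 70 mm above the rotor's origin, axes as the rotor's. The handle is 46 mm long along x, 22 mm thick along y (grip it across y), and spans 48 to 88 mm above the rotor's origin. A white stripe on top runs along x.
- drive_shaft: Dark steel upright shaft, a cross seen from above, in the middle of the centrifuge's tub. Its two bars lie along its own x and y, each 26 mm long, 8 mm thick; rounded top 38 mm above the origin. Origin: on the axis, 50 mm above the table; z up. Turns about z only, stiffly (0.2 N m), and stays where left; its angle varies from start to start.
- seat (a joint): Sprung brass plate, 58 mm across, round the shaft's foot; the rotor's hub lands on it. Value: how far it is pressed, 0 (up, its top 14 mm above the origin of drive_shaft) to 0.008 m (fully down, top 6 mm above it). The spring pushes up with 6 N at 0, 14 N fully down: more than the rotor weighs.
- centrifuge: White round bench centrifuge, fixed to the table, 210 mm in diameter, 100 mm high, an open tub (inside radius about 88 mm at its rim) with a grey control panel (110 mm wide, 62 mm high, reaching 130 mm from the axis) at its -x side. Origin: on the axis at table height; z up.
- pill_jar: Amber jar with white cap, 42 mm in diameter, 62 mm high, loose. Origin: centre of its underside. To be left alone.
- sample_cup: Small green cup, 52 mm in diameter, 45 mm high, loose. Origin: centre of its underside. To be left alone.
- steel_cup: Steel cup, 80 mm in diameter, 85 mm high, loose. Origin: centre of its underside. To be left alone.
- steel_dish: Steel bowl, 170 mm in diameter, 45 mm high, loose. Origin: centre of its underside. To be left alone.
- dome_lid: Pale grey translucent dome lid of the centrifuge with a small knob, 196 mm in diameter, 62 mm high, lying loose. Origin: centre of its underside. To be left alone.
- rack_white: White rack of capped sample tubes, 74 x 140 mm, 100 mm high, loose. Origin: centre of its underside. To be left alone.
- rack_black: Black rack of capped sample tubes, 74 x 118 mm, 100 mm high, loose. Origin: centre of its underside. To be left alone.
Not all that is in view belongs to the job. Leave any green look-alike of the rotor alone.

How it is judged:
By the outcome, as a careful person would: the job done as asked, in the order asked, and still so for the second after the job is handed in, while the arm keeps its last pose, push and grip.
It also fails if it takes over 50 s, if anything falls off the work surface, if the arm or the gripper's body presses on something with over 40 N, if the wrist force passes 120 N, or if a joint passes its speed limit or range.

## Robot

A 6-joint arm with a two-finger parallel gripper is mounted at the origin on the work surface. World frame = base frame: x ahead of the robot, y to its left, z up, the work surface at z = 0. Lengths are in m, angles in rad, forces in N, time in s.
With the tool pointing down it reaches from about 0.325 to 0.9 m from the base axis. Payload 6.1 kg.
Tool frame: the origin (TCP) lies midway between the tips of the shut fingers; the grasp point (between the pads) lies 19 mm behind it; z points along the fingers, y is the line along which they close (so a half turn about z gives the same grasp; the last joint's range is limited). The gripper opens to 85 mm and grips with 20 to 120 N. Pads are 22 mm wide; open, the fingers measure 114 mm over their backs; the gripper's body (76 mm by 85 mm) begins 54 mm behind the grasp point. The pads swing forward as they close: fully open they stand 13 mm farther back than shut.
Start: joints at [-1.405, 0.22, 1.526, -0, 1.395, -0.126], TCP at [0.18, -0.599, 0.231] pointing down, gripper open.
Joint ranges: [-2.98, 2.98], [-0.91, 2.08], [0.09, 2.57], [-1.24, 4.39], [0.2, 2.65], [-2.68, 2.68]. Speed limits (rad/s): [2.57, 2.57, 3.01, 3.14, 3.14, 3.14].

## Interface

Orientations are given as [roll, pitch, yaw] about the fixed x, y, z axes, in that order (R = Rz(yaw) Ry(pitch) Rx(roll)).
In Python, from plant import movep, move_l, set_joints, gripper_to, hold, inverse_kinematics, observe, get_image, get_calibration, Unreachable, job_done gives the robot as it stands. Calls block until the motion is done:
- movep(position, orientation): joint-space move of the TCP to a pose.
- move_l(position, feed=0.15, rotation=None, max_force=None): straight line of the TCP; rotation=None keeps the orientation; feed is the mean speed in m/s. With max_force (N) it stops when the force on the tool has changed by that much, and returns True; else False.
- set_joints(angles): joint-space move.
- gripper_to(opening, f_grip=None): finger opening in m; f_grip is the grip in N (None keeps the last); returns when the fingers have stopped.
- hold(seconds).
- inverse_kinematics(position, orientation): joint angles nearest the present ones, or None.
- observe(): the state.
- get_image(name): name is "scene" or "top" or "wrist"; returns (picture, depth): 480x640x3 uint8, red, green, blue; 480x640 float32, m along the optical axis (not along the pixel's ray), 0 where there is no reading.
- get_calibration(name): a dict with "intrinsics" (3x3 intrinsics, pixels), "world_from_camera" (4x4, takes a point from camera to world coordinates). Camera axes: x right, y down, z forward; pixel columns grow to the right and rows downward; lengths in m; the calibration is good to about 2 mm. A picture is of the moment at which its call begins: read the wrist's pose just before it. get_calibration takes no time and is no camera call; for the wrist camera it gives the pose at the moment of the call.
A pose or a line that the arm cannot do raises Unreachable and nothing moves.
- job_done(): hands the job in; it is judged then, once.
The state is a dict: "time_s": time; "q": joint angles; "joint_velocities": joint speeds; "joint_torque": joint torques, N m; "eef_pos": TCP position; "tcp_rot": TCP orientation; "ft_force": force on the tool from outside, world axes, zero at the start; "torque": the same for the moment, N m; "opening": finger opening in m; "grasp_force": force on a finger pad.
Only numpy, scipy, OpenCV 4.12 (cv2) and the standard library are available. Lean on these libraries where they do the work, as an engineer would, in place of code of your own. Each camera call takes 0.05 s, during which the arm holds its last target. There are 200 camera calls.

## Working session

There is one attempt and no reset: what is moved stays moved. The work goes in short steps, each a Python script; the robot and the scene stay as the last script left them, time stands still between calls to the robot, and variables do not carry over. Pictures are saved under pics/ and viewed, at most 10 in all, crops included, and the job is handed in when it is done.

```bash
mkdir -p pics; ls
cat > h.py <<'E'
import numpy as np, cv2
from plant import *
def snap(n,f):
    cal=get_calibration(n); im,d=get_image(n)
    cv2.imwrite(f'pics/{f}.png',im[:,:,::-1]); np.savez(f'pics/{f}.npz',im=im,d=d,K=cal['intrinsics'],T=cal['world_from_camera'])
    return im,d,np.array(cal['intrinsics']),np.array(cal['world_from_camera'])
def load(f):
    z=np.load(f'pics/{f}.npz'); return z['im'],z['d'],z['K'],z['T']
def ray(K,T,uv,z):
    uv=np.atleast_2d(uv).astype(float); r=np.c_[uv,np.ones(len(uv))]@np.linalg.inv(K).T@T[:3,:3].T
    return T[:3,3]+r*((z-T[2,3])/r[:,2])[:,None]
E
python3 - <<'E'
from h import *
for n in('top','scene'):
    im,d,K,T=snap(n,n+'0'); print(n,K[0,0],T.round(3).tolist())
print(observe())
E
```

```text
pics
top 457.7986798044103 [[-0.014, -0.999, 0.052, 0.536], [-1.0, 0.013, -0.021, -0.002], [0.021, -0.052, -0.998, 1.476], [0.0, 0.0, 0.0, 1.0]]
scene 597.543612282532 [[0.567, 0.475, -0.673, 1.586], [0.824, -0.307, 0.477, -0.741], [0.02, -0.824, -0.566, 0.894], [0.0, 0.0, 0.0, 1.0]]
{'time_s': 0.1, 'q': array([-1.40510034e+00,  2.21178102e-01,  1.52752335e+00,  1.43042041e-06,
        1.39469127e+00, -1.26156677e-01]), 'joint_velocities': array([ 3.37248704e-05, -1.25002577e-05, -4.40727386e-03, -2.98127436e-04,
       -6.21471630e-04,  9.15207714e-04]), 'joint_torque': array([ 2.67730375e-04, -4.98248291e+01, -3.90545976e+01, -2.36340475e-04,
        5.75139697e-03, -1.22344443e-05]), 'eef_pos': array([ 0.17969987, -0.59802896,  0.23027543]), 'tcp_rot': array([-3.13980707e+00, -2.27884423e-04,  2.91852203e-01]), 'ft_force': array([-0.1115077 , -0.1631678 , -0.03602165]), 'torque': array([-0.04375145,  0.03332564, -0.02395738]), 'grasp_force': 0.0, 'opening': 0.08558866462786227}
```

View pics/top0.png

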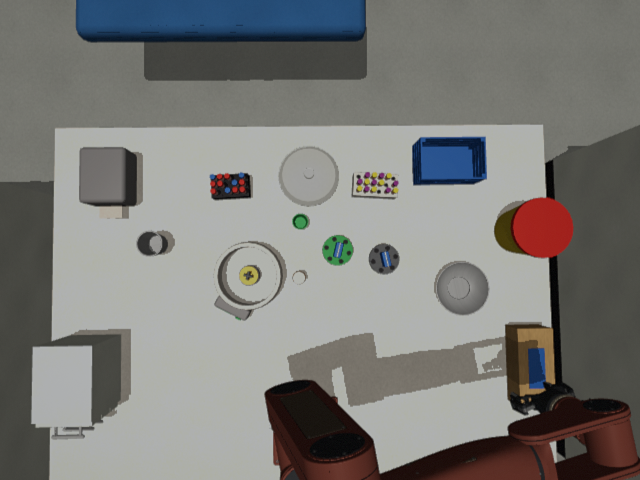

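View pics/scene0.png

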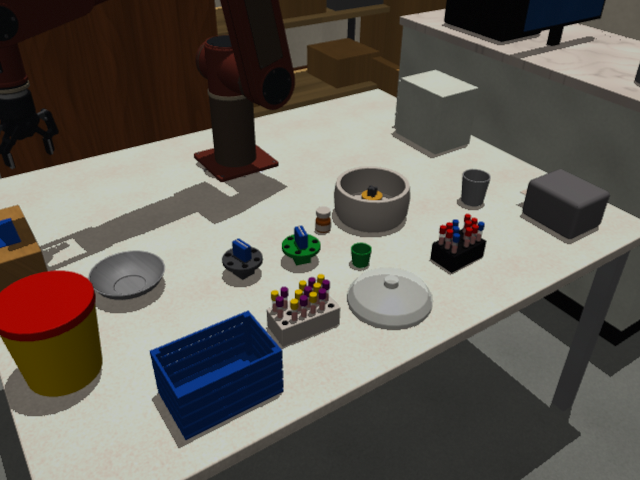

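The top view shows the dark rotor at about (384,258), with its green look-alike at (338,250). The centrifuge and its shaft are at (249,275), the panel towards (233,308), and the jar at (299,277).

Run:
```python
from h import *
from scipy.spatial.transform import Rotation as R
im,d,K,T=load('top0')
hsv=cv2.cvtColor(im,cv2.COLOR_RGB2HSV)
for name,c,z in(('rotor',(384,258),.088),('green',(338,250),.088),('shaft',(249,275),.088),('jar',(299,277),.06)):
    x,y=c; u,v=c; r=ray(K,T,c,z)[0]
    dd=d[v,u]; p=T@np.r_[np.linalg.inv(K)@[u,v,1]*dd,1]; print(name,r.round(3),p[:3].round(3),'r',np.hypot(*r[:2]).round(3))
m=cv2.inRange(hsv,(100,90,50),(130,255,255)); m[:, :365]=0;m[:,:][:240]=0;m[275:]=0;m[:,405:]=0
uv=np.argwhere(m)[:,::-1]; P=ray(K,T,uv,.088)[:,:2]; c,s,a=cv2.minAreaRect((P*1000).astype(np.float32)); print(c,s,a)
o=observe(); Tt=np.eye(4);Tt[:3,:3]=R.from_euler('xyz',o['tcp_rot']).as_matrix();Tt[:3,3]=o['eef_pos']
c=get_calibration('wrist'); print(np.round(np.linalg.inv(Tt)@c['world_from_camera'],3), np.round(c['intrinsics'],1))
```

```text
rotor [ 0.536 -0.246  0.088] [ 0.536 -0.247  0.081] r 0.59
green [ 0.562 -0.106  0.088] [ 0.562 -0.106  0.089] r 0.572
shaft [0.491 0.164 0.088] [0.491 0.164 0.089] r 0.518
jar [0.482 0.014 0.06 ] [0.482 0.014 0.064] r 0.482
(534.0419921875, -249.1601104736328) (45.52545928955078, 26.673524856567383) 12.812261581420898
[[ 0.001 -0.958 -0.287  0.073]
 [ 1.     0.001  0.     0.001]
 [-0.    -0.287  0.958 -0.142]
 [ 0.     0.     0.     1.   ]] [[343.    0.  317.6]
 [  0.  343.  232.7]
 [  0.    0.    1. ]]
```

Run:
```python
from h import *
movep([.491,.164,.22],[np.pi,0,.3]); hold(.3); im,d,K,T=snap('wrist','w_shaft')
movep([.534,-.248,.22],[np.pi,0,.23]); hold(.3); im2,*_=snap('wrist','w_rotor')
cv2.imwrite('pics/both.png',np.hstack([im[60:460,120:520],im2[60:460,120:520]])[:,:,::-1]); print(observe()['time_s'])
```

```text
5.225
```

View pics/both.png

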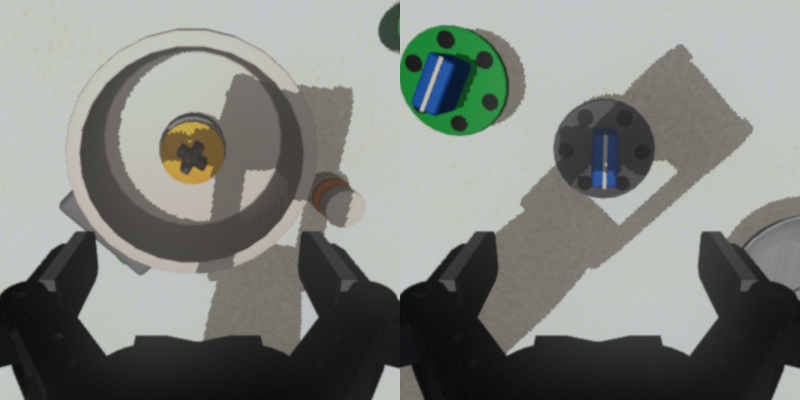

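The left half shows the cross shaft on its brass seat at full-image (311,215). The right half shows the dark rotor, with its handle stripe nearly vertical from (324,195) to (324,247).

```bash
cat >> h.py <<'E'
def cloud(d,K,T):
    v,u=np.mgrid[:d.shape[0],:d.shape[1]]; P=np.stack([(u-K[0,2])/K[0,0]*d,(v-K[1,2])/K[1,1]*d,d],-1)
    return P@T[:3,:3].T+T[:3,3]
def shaft(im,d,K,T,c):
    P=cloud(d,K,T); g=cv2.cvtColor(im,cv2.COLOR_RGB2HSV)
    m=(np.hypot(P[...,0]-c[0],P[...,1]-c[1])<.024)&(P[...,2]>.076)&(d>0)
    uv=np.argwhere(m)[:,::-1]; X=ray(K,T,uv,.088)[:,:2]
    rc=cv2.minEnclosingCircle((X*1000).astype(np.float32)); ctr=X.mean(0)
    for c0 in(ctr,np.array(rc[0])/1000):
        r=(X-c0)@[1,1j]; print('ctr',c0.round(4),'ang',np.degrees(np.angle((r**4).sum())/4).round(2))
    print('z',np.percentile(P[m][:,2],[5,50,95]).round(4),'n',len(X),'R',rc[1])
def rotor(im,d,K,T,c):
    P=cloud(d,K,T); h=cv2.cvtColor(im,cv2.COLOR_RGB2HSV)
    X0=ray(K,T,np.argwhere(d>=0)[:,::-1],.088)[:,:2].reshape(480,640,2)
    near=np.hypot(*(X0-c).transpose(2,0,1))<.035
    top=near&(P[...,2]>.083)&(P[...,2]<.1)
    w=near&(h[...,1]<70)&(h[...,2]>110)
    for n,m in(('top',top),('stripe',w)):
        r=cv2.minAreaRect((X0[m]*1000).astype(np.float32)); q=X0[m]-X0[m].mean(0); e=np.linalg.svd(q,full_matrices=False)[2][0]
        print(n,m.sum(),np.round(r[0],1),np.round(r[1],1),round(r[2],2),'pca',np.degrees(np.arctan2(e[1],e[0])).round(2),X0[m].mean(0).round(4))
    print('z',np.median(P[top][:,2]))
E
python3 - <<'E'
from h import *
shaft(*load('w_shaft'),[.491,.164]); rotor(*load('w_rotor'),[.535,-.248])
im,d,K,T=load('w_shaft'); a=cv2.resize(im[170:260,265:355],(540,540),interpolation=cv2.INTER_NEAREST)
cv2.imwrite('pics/crop1.png',a[:,:,::-1])
E
```

```text
ctr [0.2813 0.1021] ang 17.72
ctr [0.348  0.1255] ang 13.5
z [0.2925 0.3055 0.3195] n 13713 R 164.39950561523438
top 1384 [ 536.6 -253.2] [46.8 21.7] 11.47 pca -168.32 [ 0.5375 -0.2529]
stripe 346 [ 514.6 -246.1] [33.6 50.1] 23.1 pca -80.48 [ 0.51   -0.2478]
z 0.08746066584787845
```

View pics/crop1.png

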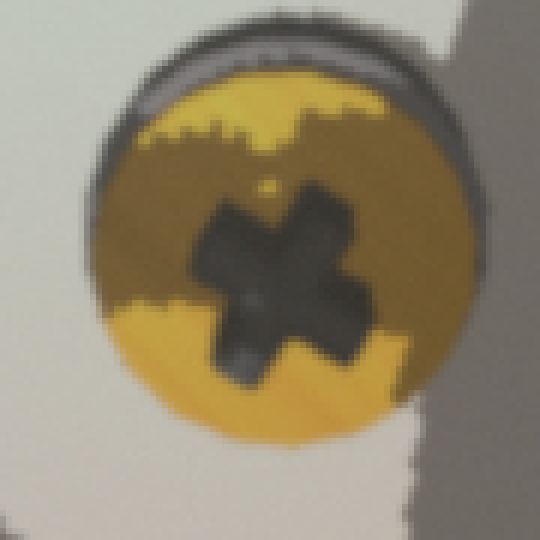

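The crop shows the dark cross on the brass plate, centred at about crop (285,285), i.e. full image (312.5,217.5). Its bars are turned about 25–30° in the image. I'll bound the height so the fingers drop out of the mask.

```bash
sed -i 's/(P\[...,2\]>.076)&(d>0)/(P[...,2]>.076)\&(P[...,2]<.1)\&(d>0)/' h.py
python3 - <<'E'
from h import *
shaft(*load('w_shaft'),[.491,.164])
im,d,K,T=load('w_shaft'); h=cv2.cvtColor(im,cv2.COLOR_RGB2HSV)
P=cloud(d,K,T); X=ray(K,T,np.argwhere(d>=0)[:,::-1],.088)[:,:2].reshape(480,640,2)
b=((h[...,1]>110)&(h[...,0]<40)&(h[...,0]>10)&(h[...,2]>60))
b&=(np.hypot(*(ray(K,T,np.argwhere(d>=0)[:,::-1],.064)[:,:2].reshape(480,640,2)-[.491,.164]).transpose(2,0,1))<.04)
Y=ray(K,T,np.argwhere(b)[:,::-1],.064)[:,:2]; r=cv2.minEnclosingCircle((Y*1000).astype(np.float32)); print('seat',r, P[b][:,2].mean())
E
```

```text
ctr [0.4931 0.169 ] ang -15.22
ctr [0.4928 0.1692] ang -15.12
z [0.0785 0.0867 0.0882] n 581 R 13.998291015625
seat ((491.8609313964844, 168.79904174804688), 28.56024932861328) 0.06499652989491946
```

Run:
```python
from h import *
yaw=np.radians(11.6); x,y=.5366,-.2532
movep([x,y,.13],[np.pi,0,yaw])
print(move_l([x,y,.052],.08,max_force=8)); print(observe()['eef_pos'])
gripper_to(0.0,100); o=observe(); print(o['opening'],o['grasp_force'],o['ft_force'],o['eef_pos'])
move_l([x,y,.24],.15); o=observe(); print(o['opening'],o['ft_force'],o['eef_pos'],o['time_s'])
yf=np.radians(74.8); e=np.array([np.cos(yf),np.sin(yf)]); s=np.array([.4924,.1689])
p=s-.08*e; movep([*p,.24],[np.pi,0,yf]); hold(.3)
im,d,K,T=snap('wrist','w_held'); shaft(im,d,K,T,s); o=observe();print(o['eef_pos'],o['tcp_rot'],o['q'],o['time_s'])
```

```text
False
[ 0.53710676 -0.25353684  0.05266987]
0.020520393668417885 98.41923952102661 [-0.60738259  1.13638452  2.10319526] [ 0.5368276  -0.25329121  0.05231148]
0.021045962089149124 [-0.42753735 -0.41452731 -3.21676058] [ 0.53595909 -0.25280708  0.23853111] 8.8083
ctr [0.4911 0.1688] ang -15.29
ctr [0.4911 0.1688] ang -15.29
z [0.0851 0.0869 0.0884] n 517 R 12.82139778137207
[0.47160974 0.09115275 0.23990086] [-3.14137491e+00  1.26302579e-04  1.30433036e+00] [ 2.65926930e-02 -1.38471911e-01  1.88049933e+00 -5.88743728e-05
  1.39981017e+00  2.93068700e-01] 10.475
```

View pics/w_held.png

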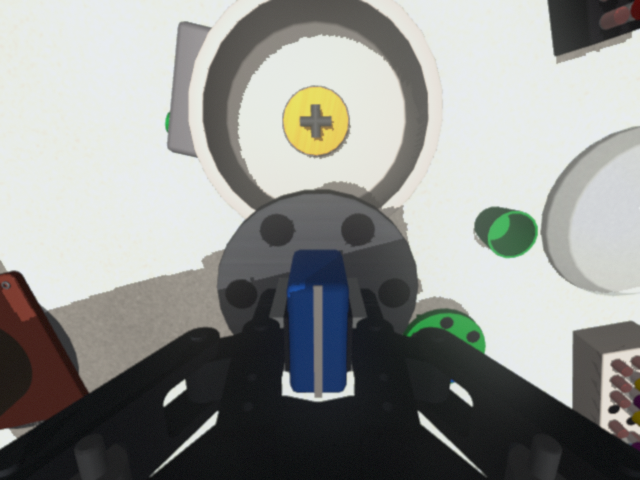

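The image shows the shaft cross upright at (316,121) on the brass seat. The rotor is gripped with its disc level and the stripe at column about 318. Next I'll measure the handle's offset in the tool frame.

Run:
```python
from h import *
im,d,K,T=load('w_held'); P=cloud(d,K,T); t=np.array([.47161,.09115,.2399]); yf=1.30433
e=np.array([np.cos(yf),np.sin(yf)]); n=np.array([e[1],-e[0]])
h=cv2.cvtColor(im,cv2.COLOR_RGB2HSV)
b=(h[...,0]>100)&(h[...,0]<130)&(h[...,1]>90); 
bl=np.zeros_like(b); bl[240:400,280:360]=1; b&=bl
zt=np.percentile(P[b][:,2],90); print('z top',zt, 'expected',.2399-.052+.088)
m=b&(P[...,2]>zt-.004)
X=ray(K,T,np.argwhere(m)[:,::-1],zt)[:,:2]-t[:2]; L=np.c_[X@e,X@n]*1000
print(cv2.minAreaRect(L.astype(np.float32)),L.min(0),L.max(0),np.percentile(L,[1,99],0))
# disc outline at its top
zd=zt-.04; dm=(abs(P[...,2]-zd)<.005)&(np.arange(480)[:,None]<330)
D=ray(K,T,np.argwhere(dm)[:,::-1],zd)[:,:2]-t[:2]; D=np.c_[D@e,D@n]*1000
D=D[np.hypot(*D.T)<60]; print('disc max x',np.percentile(D[:,0],99.8),'y',np.percentile(D[:,1],[.2,99.8]))
```

```text
z top 0.27571491369792583 expected 0.27590000000000003
((4.841423034667969, 2.648122787475586), (25.32404136657715, 52.63859558105469), 89.53852081298828) [-21.44701987 -10.05789801] [31.16635661 15.32470988] [[-20.98214196  -9.76796997]
 [ 23.21053549  11.00344343]]
disc max x 46.90988553119209 y [-45.95341951  46.65173409]
```

Run:
```python
from h import *
yf=np.radians(74.73); s=[.4909,.1689]
movep([*s,.24],[np.pi,0,yf]); move_l([*s,.15],.1); hold(.3)
o=observe(); print(o['eef_pos'],o['ft_force'],o['torque'])
for z in(.143,.136,.128,.119):
    r=move_l([*s,z],.03,max_force=6); o=observe(); print(r,o['eef_pos'].round(4),o['ft_force'].round(2),o['torque'].round(3))
    if r: break
print(o['time_s'])
```

```text
[0.49117096 0.16895729 0.15044577] [ 0.31144764 -0.40580323 -2.02842301] [ 0.01463132 -0.02847248 -0.01843175]
False [0.4905 0.1688 0.1425] [-0.3  -0.39 -3.61] [ 0.023  0.025 -0.007]
False [0.4907 0.1688 0.1356] [-0.34  0.32 -3.36] [ 0.008  0.007 -0.006]
False [0.4906 0.1689 0.1276] [ 0.19  0.43 -3.45] [ 0.039 -0.023 -0.039]
False [0.4906 0.1689 0.1187] [ 0.72 -0.91 -2.44] [-0.028  0.035  0.047]
13.875
```

It meshed freely, with no contact force, so I'll press the seat home.

Run:
```python
from h import *
s=[.4909,.1689]
for z in(.114,.111,.109,.1075,.106,.1045,.103,.1015,.100):
    r=move_l([*s,z],.02,max_force=40); hold(.15); o=observe(); print(z,r,o['eef_pos'].round(4),o['ft_force'].round(2),o['opening'])
    if o['ft_force'][2]>24: break
hold(.5); o=observe(); print(o['eef_pos'],o['ft_force'],o['torque'].round(2),o['time_s'])
im,*_=snap('wrist','w_fin')
```

```text
0.114 False [0.4915 0.169  0.1147] [-0.77  0.11  4.21] 0.020678435518238832
0.111 False [0.4915 0.169  0.1118] [-0.97 -0.71  7.78] 0.02092600476756306
0.109 False [0.4915 0.169  0.11  ] [-2.11  0.08  7.88] 0.020648254375810665
0.1075 False [0.4916 0.169  0.1087] [-2.28  0.31 10.63] 0.021205522360737375
0.106 False [0.4917 0.1691 0.1082] [-6.15 -0.95 16.71] 0.021058181898247694
0.1045 False [0.4918 0.1692 0.1081] [-9.6  -2.08 27.11] 0.02084932342579015
[0.49183122 0.16918454 0.1081381 ] [-9.10257263 -1.39054862 27.42152931] [-0.42  2.11 -0.01] 16.975
```

View pics/w_fin.png

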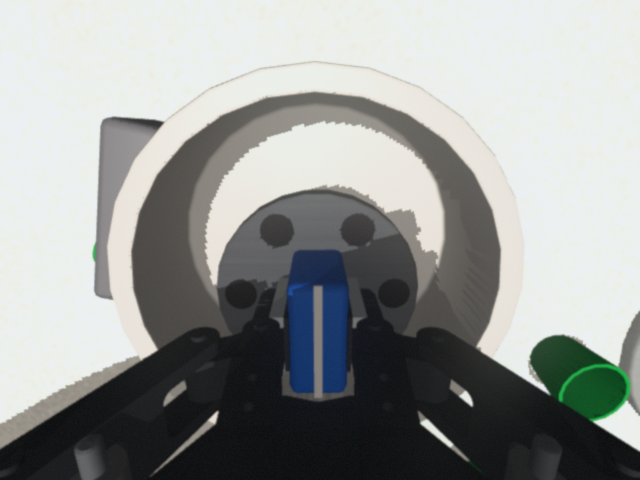

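The rotor sits level in the tub and the handle hasn't moved in the grip (stripe still at column 318). The hard stop came at TCP z = 0.108, as predicted for a fully pressed seat, with 27 N of push. I'm handing it in.

```bash
python3 -c "
from plant import *
print(job_done())"
```

```text
the job is handed in; nothing more can be done
None
```

The rotor is meshed on the drive shaft with the seat pressed fully home, and I handed the job in at about 17 s with the arm still gripping the handle and pushing down at about 27 N.

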